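Make up the assembly kit in the caddy

ROBOT

A 6-joint arm with a two-finger parallel gripper is mounted at the origin on a cart in front of the work surface, level with it; the furniture and walls round the work are solid. World frame = base frame: x ahead of the robot, y to its left, z up, the work surface at z = 0. Lengths are in m, angles in rad, forces in N, time in s.
With the tool pointing down it reaches from about 0.35 to 0.775 m from the base axis. Payload 7.3 kg.
Tool frame: the origin (TCP) lies at the very end of the fingers, on their centre line; the grasp point (between the pads) lies 19 mm behind it; z points along the fingers, y is the line along which they close (so a half turn about z gives the same grasp; the last joint's range is limited). The gripper opens to 92 mm and grips with 3 to 60 N. Pads are 19 mm wide; open, the fingers measure 130 mm over their backs; the gripper's body (75 mm by 190 mm) begins 47 mm behind the grasp point.
Start: joints at [1.019, 0.342, 1.524, -0, 1.275, -0.146], TCP at [0.207, 0.482, 0.195] pointing down, gripper open.
Joint ranges: [-2.53, 2.53], [-0.77, 2.02], [0.04, 2.7], [-1, 4.14], [0.28, 2.66], [-3.11, 3.11]. Speed limits (rad/s): [2.57, 2.57, 3.14, 3.14, 3.14, 3.14].

INTERFACE

Orientations are given as a unit quaternion [x, y, z, w].
In Python, from cell import arm gives the robot as it stands. The module is installed in compiled form; this text tells all that it offers.
- The arm moves only by the tool send_rows, never from a script. Its argument "steps" is a list of rows, each an object with "gripper": the finger opening in cm, from 0 to 9.18; "offset": the shift along the world's x, y, z in cm, a list of three; "angular": the turn, a rotation vector about the world's x, y, z in degrees, a list of three. A call has 1 to 12 rows; each row is the pose to reach, as a shift and turn from the pose commanded when the call began; what a row does not reach only later rows make up. A row lasts 1/10 s, in which the tool goes at most 50 mm and 8.59 degrees, less where a joint would pass 70% of its speed; a pose out of reach is approached as far as the arm can. A call with a gripper value outside its range is refused whole. The fingers move at their own pace and stop on an object; "force" is the grip in N (left out, the last holds). Time passes only in rows, so rows that repeat a pose let the fingers close. It gives the time, the measured TCP pose, the force, the opening and the grip force at its end, in the units of the state.
- arm.read_state(): the state, without advancing time (a new reading comes with each control period).
- arm.snapshot(name): name is "scene" or "top" or "wrist"; returns the picture (480x640x3 uint8, red, green, blue); there is no depth.
- arm.camera_model(name): a dict with "mtx" (3x3 intrinsics, pixels), "k1" (the pictures are not rectified: a ray, as slopes to the right and down, at radius r is drawn at 1 + k1 r^2 times it, then the intrinsics apply), "R" (3x3) and "t" (3): a world point X has camera coordinates R X + t. Camera axes: x right, y down, z forward; pixel columns grow to the right and rows downward; lengths in m; the calibration is good to about 2 mm. A picture is of the moment at which its call begins: read the wrist's pose just before it. camera_model takes no time and is no camera call; for the wrist camera it gives the pose at the moment of the call.
- arm.finish_job(): hands the job in; it is judged then, once.
The state is a dict: "t": time; "joint_pos": joint angles; "joint_vel": joint speeds; "effort": joint torques, N m; "ee_pos": TCP position; "orientation": TCP orientation; "contact_force": force on the tool from outside, world axes, zero at the start; "torque": the same for the moment, N m; "gripper_width": finger opening in m; "grip_force": force on a finger pad.
Only numpy, scipy, OpenCV 4.12 (cv2) and the standard library are available. Lean on these libraries where they do the work, as an engineer would, in place of code of your own. Each camera call takes 0.05 s, during which the arm holds its last target. There are 200 camera calls.

TASK

Make up the kit in the grey caddy: stand the shouldered bushing upright in the round recess, lay the short steel block with one hole flat in the smaller rectangular recess, and lay the closed-top housing, top side up, flat in the larger rectangular recess. Leave the plain sleeve, the long block with two holes and the housing with the big window in its top standing where they are, and let go of everything at the end.

Things in the scene. Friction and masses are not known exactly. Their poses are not given: they have to be found in the camera images.
- caddy: Shallow grey sheet-metal caddy fixed to the table at the robot's right, 242 mm (its x, the long side) by 106 mm, rim 10 mm high. Origin: centre of its underside on the table; z up. Its three seats, 74 mm apart along its x, carry the three nest plates, which stand 4 mm above its rim.
- nest_round: Nest plate with the round recess: 46 mm across, 7 mm deep, dark floor, centred on the plate, its floor 3 mm above the plate's origin (7 mm above the table). Pale wooden plate fixed in one of the caddy's three seats, 72 mm (x) by 96 mm (y), 10 mm thick. Origin: centre of its underside, 4 mm above the table; x along the caddy's length, z up.
- nest_small: Nest plate with the smaller rectangular recess: 46 mm (x) by 66 mm (y), 7 mm deep, dark floor, centred on the plate, its floor 3 mm above the plate's origin (7 mm above the table). Pale wooden plate fixed in one of the caddy's three seats, 72 mm (x) by 96 mm (y), 10 mm thick. Origin: centre of its underside, 4 mm above the table; x along the caddy's length, z up.
- nest_large: Nest plate with the larger rectangular recess: 58 mm (x) by 78 mm (y), 7 mm deep, dark floor, centred on the plate, its floor 3 mm above the plate's origin (7 mm above the table). Pale wooden plate fixed in one of the caddy's three seats, 72 mm (x) by 96 mm (y), 10 mm thick. Origin: centre of its underside, 4 mm above the table; x along the caddy's length, z up.
- bushing: KIT PART. Shouldered turned bushing, grey metal, standing upright, 30 mm high: the body is 30 mm in diameter up to about 19 mm, above it is a narrower neck about 20 mm in diameter. About 60 g. Origin: centre of its underside; z up. Grip it by the body, fingertips 8 to 10 mm above its underside (they then clear the 7 mm deep recess's rim).
- block: KIT PART. Ground steel block, 30 mm (x) by 50 mm (y) by 25 mm high, one dark hole in its top. About 0.3 kg. Origin: centre of its underside; z up. Grip across the 30 mm (its x).
- housing: KIT PART. Moulded grey-beige housing half, open side down, 42 mm (x) by 62 mm (y), closed top at 24 mm with a low round stud (to 27 mm) and a few slots. About 35 g, walls 2 mm. Origin: centre of its underside; z up. Grip across the 42 mm (its x).
- sleeve: LOOK-ALIKE, stays where it is. Plain straight steel sleeve standing upright, 30 mm in diameter over its whole height of 30 mm, 16 mm bore, no neck. Origin: centre of its underside; z up.
- long_block: LOOK-ALIKE, stays where it is. Long steel block, 30 mm (x) by 76 mm (y) by 25 mm high, two dark holes in its top. Origin: centre of its underside; z up.
- window_housing: LOOK-ALIKE, stays where it is. Housing half 42 mm (x) by 62 mm (y) by 24 mm high with a large rectangular window (20 by 34 mm, dark inside) in its top, no stud. Origin: centre of its underside; z up.
There are look-alikes about, which are no part of the job. What is shaped like the housing but orange is not meant. Leave any purple look-alike of the block alone.

How it is judged:
At the end, for the whole second after the job is handed in: Bushing, short block and closed housing each rest on the floor of their own recess (within 2.5 mm, centre within 14 mm of the recess's centre), upright within 0.1 rad and still; sleeve, long block and window housing stand upright within 20 mm of where they started (horizontal distance between bushing and nest_round below 0.014 m and z of bushing in the frame of nest_round between 0 and 0.0055 m and angle between each of bushing, block, housing, sleeve, long_block, window_housing's own z axis and vertical below 0.1 rad and linear speed of each of bushing, block, housing below 0.02 m/s and angular speed of each of bushing, block, housing below 0.2 rad/s and horizontal distance between block and nest_small below 0.014 m and z of block in the frame of nest_small between 0 and 0.0055 m and horizontal distance between housing and nest_large below 0.014 m and z of housing in the frame of nest_large between 0 and 0.0055 m and distance of each of sleeve, long_block, window_housing from where it was at the start of the episode below 0.02 m); the robot touches nothing.
It also fails if it takes over 88 s, if anything falls off the work surface, if the arm or the gripper's body presses on something with over 40 N, if the wrist force passes 120 N, or if a joint passes its speed limit or range.

## Working session

There is one attempt and no reset: what is moved stays moved. The work goes in short steps, Python scripts to look and compute and a tool call to move; the robot and the scene stay as the last step left them, time stands still between calls to the robot, and variables do not carry over. Pictures are saved under pics/ and viewed, at most 17 in all, crops included, and the job is handed in when it is done.

Besides the shell and the picture viewer there is one more tool, called after ">>>" by a JSON object that holds its "method" and its "body". send_rows: Moves the arm, as the interface text tells. Its arguments: {"type":"object","properties":{"steps":{"type":"array"},"force":{"type":"number"}},"required":["steps"]}

```bash
mkdir -p pics; cat > h.py <<'E'
import numpy as np, cv2
from cell import arm
def save(n,im): cv2.imwrite(f'pics/{n}.png',cv2.cvtColor(im,cv2.COLOR_RGB2BGR))
def ray(m,uv,z):
    K=np.array(m['mtx']);R=np.array(m['R']);t=np.array(m['t'])
    d=np.linalg.inv(K)@np.array([uv[0],uv[1],1.]); p=d[:2].copy();q=p.copy()
    for _ in range(30): q=p/(1+m['k1']*(q@q))
    w=R.T@np.array([q[0],q[1],1.]); c=-R.T@t
    return c+w*(z-c[2])/w[2]
E
python3 - <<'E'
from h import *
s=arm.read_state();print({k:np.round(v,3) for k,v in s.items()})
for n in ('top','scene'):
    save(n+'0',arm.snapshot(n)); m=arm.camera_model(n); print(n,np.round(-np.array(m['R']).T@np.array(m['t']),3),m['k1'],np.round(m['R'],2).tolist())
E
```

```text
{'t': np.float64(0.0), 'joint_pos': array([ 1.019,  0.343,  1.525, -0.   ,  1.275, -0.146]), 'joint_vel': array([-0.001, -0.002,  0.   , -0.001,  0.001, -0.   ]), 'effort': array([  0.   , -43.125, -24.422,   0.072,   0.056,  -0.   ]), 'ee_pos': array([0.207, 0.482, 0.195]), 'orientation': array([ 0.202,  0.979, -0.001, -0.   ]), 'contact_force': array([1.455, 0.301, 0.069]), 'torque': array([-0.056, -0.006, -0.02 ]), 'grip_force': np.float64(0.0), 'gripper_width': np.float64(0.092)}
top [ 0.473 -0.109  1.066] -0.007407538149016162 [[0.01, -1.0, -0.03], [-1.0, -0.01, -0.06], [0.06, 0.03, -1.0]]
scene [-0.082  0.35   0.524] -0.006216387673234196 [[-0.57, -0.82, 0.01], [-0.46, 0.31, -0.83], [0.68, -0.48, -0.56]]
```

View pics/top0.png

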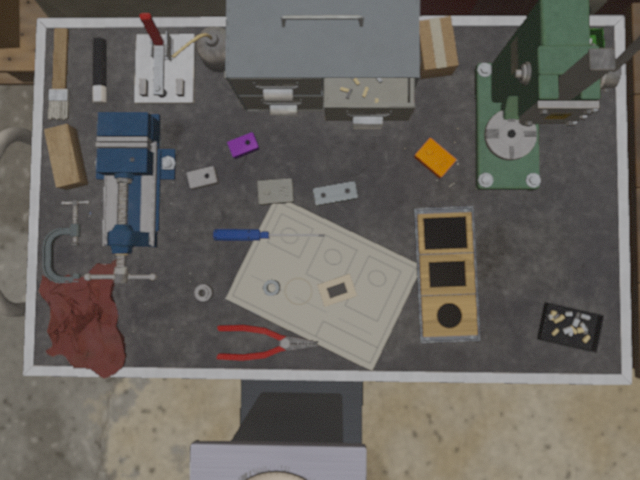

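View pics/scene0.png

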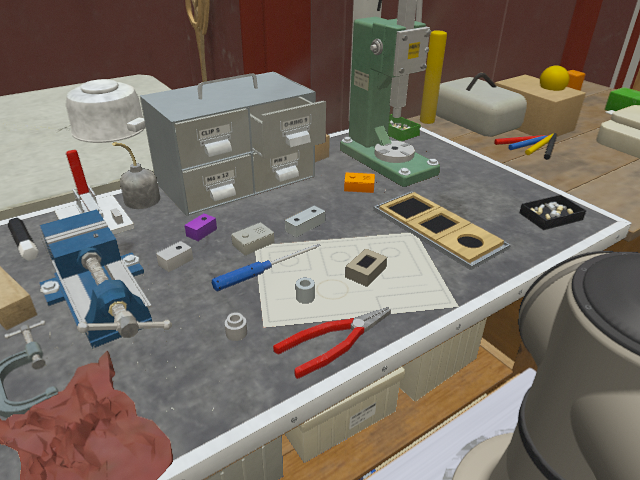

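Candidates in the top view:
- Bushing: (203,293) has a neck. (271,288) is the plain sleeve on the sheet.
- Block: (201,177) has one hole. (335,193) has two holes, and (242,145) is purple.
- Housing: (275,190) is closed. (337,290) has a window, and (436,157) is orange.

My choices are (203,293), (201,177) and (275,190). The nests run from top to bottom at (446,233) large, (447,274) small and (449,316) round. Next I'll check the choices in one close crop.

```bash
python3 - <<'E'
from h import *
t=cv2.cvtColor(cv2.imread('pics/top0.png'),cv2.COLOR_BGR2RGB);s=cv2.cvtColor(cv2.imread('pics/scene0.png'),cv2.COLOR_BGR2RGB)
r=lambda im,x,y,w,h,k:cv2.resize(im[y:y+h,x:x+w],None,fx=k,fy=k,interpolation=cv2.INTER_CUBIC)
a=np.hstack([r(t,175,150,66,50,6),r(t,245,165,66,50,6)]);b=np.hstack([r(t,175,268,66,50,6),r(s,200,290,66,50,6)])
save('crop',np.vstack([a,b]))
m=arm.camera_model('top')
for n,uv,z in [('bush',(203,293),.03),('sleeve',(272,288),.03),('block',(201,177),.025),('hous',(275,190),.024),('NL',(446,233),.014),('NS',(447,274),.014),('NR',(449,316),.014),('long',(335,193),.025),('win',(337,290),.024)]: print(n,np.round(ray(m,uv,z),3))
# dark recesses
g=cv2.cvtColor(t,cv2.COLOR_RGB2GRAY); hsv=cv2.cvtColor(t,cv2.COLOR_RGB2HSV)
roi=np.zeros_like(g);roi[205:345,412:482]=1
wood=cv2.inRange(hsv,(8,60,90),(30,255,255))*roi
c,_=cv2.findContours(wood,cv2.RETR_EXTERNAL,cv2.CHAIN_APPROX_NONE)
rc=cv2.minAreaRect(np.vstack([x for x in c if cv2.contourArea(x)>100]));print(rc)
P=[ray(m,p,.014)[:2] for p in cv2.boxPoints(rc)];print(np.round(P,4).tolist(),'ctr',np.mean(P,0))
dark=((g<60)*roi).astype(np.uint8)*255
c,_=cv2.findContours(dark,cv2.RETR_EXTERNAL,cv2.CHAIN_APPROX_NONE)
for x in c:
    if cv2.contourArea(x)>200:
        q=cv2.minAreaRect(x); P=[ray(m,p,.014)[:2] for p in cv2.boxPoints(q)]; print(q, np.round(np.mean(P,0),4))
E
```

```text
bush [0.425 0.133 0.03 ]
sleeve [0.435 0.01  0.03 ]
block [0.634 0.143 0.025]
hous [0.611 0.008 0.024]
NL [ 0.537 -0.301  0.014]
NS [ 0.463 -0.302  0.014]
NR [ 0.388 -0.305  0.014]
long [ 0.606 -0.101  0.025]
win [ 0.433 -0.105  0.024]
((447.0359802246094, 274.13946533203125), (123.36935424804688, 54.986209869384766), 87.30571746826172)
[[0.5709, -0.248], [0.5762, -0.3465], [0.3563, -0.3556], [0.3506, -0.2584]] ctr [ 0.46349534 -0.30212353]
((449.0, 315.0), (22.0, 22.0), 90.0) [ 0.3902 -0.3055]
((447.0, 274.0), (24.0, 34.0), 90.0) [ 0.4631 -0.3021]
((444.9219970703125, 232.62823486328125), (30.307035446166992, 41.172607421875), 87.61405944824219) [ 0.5373 -0.2986]
```

View pics/crop.png

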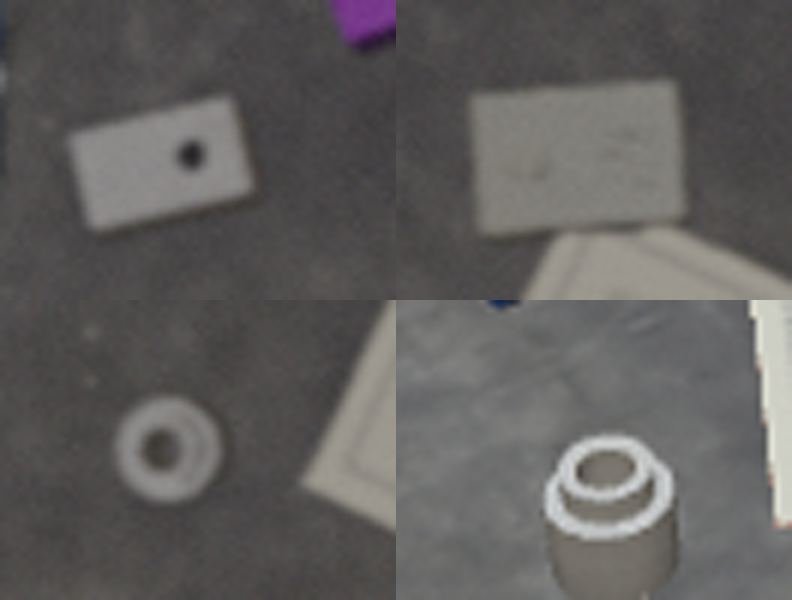

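The crops confirm the choice: a one-hole block, a closed housing with no window, and a bushing with a neck. Next I'll work out their poses.

```bash
python3 - <<'E'
from h import *
m=arm.camera_model('top')
def q(c,ox,oy,cx,cy,z,n):
    P=np.array([ray(m,(ox+(x-cx)/6,oy+(y-cy)/6),z)[:2] for x,y in c]); 
    u=P[1]-P[0]+P[2]-P[3]; v=P[0]-P[3]+P[1]-P[2]
    print(n,np.round(P.mean(0),4),'len',np.linalg.norm(u)/2,np.linalg.norm(v)/2,'long-axis deg',np.degrees(np.arctan2(-u[1],-u[0])),'short deg',np.degrees(np.arctan2(v[1],v[0])))
q([(70,133),(232,95),(253,188),(95,232)],175,150,0,0,.025,'block')
q([(472,93),(676,82),(686,217),(480,235)],245,165,396,0,.024,'housing')
print('bush',ray(m,(175+168/6,268+150/6),.019))
for uv,z in [((280,108),.1),((280,95),.1),((368,125),.12),((163,150),.05),((175,180),.0)]: print(uv,np.round(ray(m,uv,z),3))
E
```

```text
block [0.6343 0.1406] len 0.05008390567326687 0.030180658615413775 long-axis deg 104.67940781854477 short deg 14.672372712517175
housing [0.6094 0.007 ] len 0.06196085974712676 0.04202104712168554 long-axis deg 94.36307234171166 short deg 4.521160132209698
bush [0.42463127 0.13586921 0.019     ]
(280, 108) [ 0.741 -0.007  0.1  ]
(280, 95) [ 0.763 -0.007  0.1  ]
(368, 125) [ 0.707 -0.155  0.12 ]
(163, 150) [0.678 0.206 0.05 ]
(175, 180) [0.632 0.197 0.   ]
```

>>> {"method": "send_rows", "body": {"steps": [{"gripper": 6, "offset": [42.7, -34.1, 2], "angular": [0, 0, -52]}, {"gripper": 6, "offset": [42.7, -34.1, 2], "angular": [0, 0, -52]}, {"gripper": 6, "offset": [42.7, -34.1, 2], "angular": [0, 0, -52]}, {"gripper": 6, "offset": [42.7, -34.1, 2], "angular": [0, 0, -52]}, {"gripper": 6, "offset": [42.7, -34.1, 2], "angular": [0, 0, -52]}, {"gripper": 6, "offset": [42.7, -34.1, 2], "angular": [0, 0, -52]}, {"gripper": 6, "offset": [42.7, -34.1, 2], "angular": [0, 0, -52]}, {"gripper": 6, "offset": [42.7, -34.1, 2], "angular": [0, 0, -52]}, {"gripper": 6, "offset": [42.7, -34.1, 2], "angular": [0, 0, -52]}, {"gripper": 6, "offset": [42.7, -34.1, 2], "angular": [0, 0, -52]}, {"gripper": 6, "offset": [42.7, -34.1, 2], "angular": [0, 0, -52]}, {"gripper": 6, "offset": [42.7, -34.1, 2], "angular": [0, 0, -52]}]}}

```text
t: 1.3
ee_pos: [0.6376, 0.1365, 0.2133]
orientation: [0.613, 0.79, -0.001, 0.0]
contact_force: [-0.9, 0.1, -0.4]
gripper_width: 0.06
grip_force: 0.0
```

```bash
cat >> h.py <<'E'
def dark(a): 
    return a
def yaw():
    q=arm.read_state()['orientation']; from scipy.spatial.transform import Rotation as Ro
    y=Ro.from_quat(q).apply([0,1,0]); return np.degrees(np.arctan2(y[1],y[0]))
E
python3 - <<'E'
from h import *
s=arm.read_state();print(s['ee_pos'],yaw());m=arm.camera_model('wrist');im=arm.snapshot('wrist');save('w1',im)
print(np.round(-np.array(m['R']).T@np.array(m['t']),3))
np.save('m1.npy',m,allow_pickle=True)
E
```

```text
[0.63761768 0.13645063 0.21332739] 14.42665967194737
[0.618 0.209 0.402]
```

View pics/w1.png

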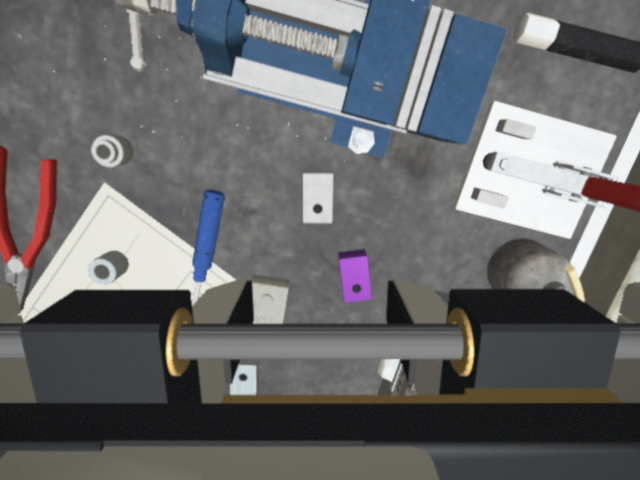

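The wrist view shows the block at (318,198), square to the tool. The purple look-alike is at (355,276).

```bash
cat >> h.py <<'E'
def rect(im,m,box,z,lo,hi=255,name=''):
    x0,y0,x1,y1=box; g=cv2.cvtColor(im,cv2.COLOR_RGB2GRAY); k=np.zeros_like(g); k[y0:y1,x0:x1]=cv2.inRange(g,lo,hi)[y0:y1,x0:x1]
    c=max(cv2.findContours(k,cv2.RETR_EXTERNAL,cv2.CHAIN_APPROX_NONE)[0],key=cv2.contourArea)
    P=np.array([ray(m,p[0],z)[:2] for p in c]); r=cv2.minAreaRect((P*1000).astype(np.float32)); print(name,'ctr mm',np.round(r[0],1),'size',np.round(r[1],1),'ang',round(r[2],1)); return r
E
python3 - <<'E'
from h import *
im=cv2.cvtColor(cv2.imread('pics/w1.png'),cv2.COLOR_BGR2RGB); m=np.load('m1.npy',allow_pickle=True).item()
g=cv2.cvtColor(im,cv2.COLOR_RGB2GRAY);print(g[200,290:345:4],g[165:235:5,308])
rect(im,m,(285,160,350,240),.025,150,name='block')
rect(im,m,(80,125,135,175),.019,140,name='bush')
print(arm.read_state()['ee_pos'])
E
```

```text
[107 101 104 131 215 214 217 216 220 222 219 106 109 119] [ 96  94 218 219 219 222 220 212 217 220 221 219  98 103]
block ctr mm [633.1 142.5] size [29.3 50.2] ang 13.7
bush ctr mm [422.4 135.8] size [30.3 30.5] ang 55.0
[0.63558562 0.13880625 0.21347014]
```

>>> {"method": "send_rows", "body": {"steps": [{"gripper": 6, "offset": [0, 0.1, -10], "angular": [0, 0, -0.5]}, {"gripper": 6, "offset": [0, 0.1, -17], "angular": [0, 0, -0.5]}, {"gripper": 6, "offset": [0, 0.1, -17], "angular": [0, 0, -0.5]}, {"gripper": 6, "offset": [0, 0.1, -17], "angular": [0, 0, -0.5]}, {"gripper": 6, "offset": [0, 0.1, -17], "angular": [0, 0, -0.5]}, {"gripper": 6, "offset": [0, 0.1, -17], "angular": [0, 0, -0.5]}, {"gripper": 6, "offset": [0, 0.1, -17], "angular": [0, 0, -0.5]}]}}

```text
t: 2.05
ee_pos: [0.6355, 0.143, 0.0477]
orientation: [0.614, 0.79, 0.001, 0.001]
contact_force: [0.3, 0.4, 0.4]
gripper_width: 0.0599
grip_force: 0.0
```

>>> {"method": "send_rows", "body": {"force": 35, "steps": [{"gripper": 6, "offset": [-0.1, 0, -3.5], "angular": [0, 0, 0]}, {"gripper": 6, "offset": [-0.1, 0, -3.5], "angular": [0, 0, 0]}, {"gripper": 6, "offset": [-0.1, 0, -3.5], "angular": [0, 0, 0]}, {"gripper": 6, "offset": [-0.1, 0, -3.5], "angular": [0, 0, 0]}, {"gripper": 2, "offset": [-0.1, 0, -3.5], "angular": [0, 0, 0]}, {"gripper": 2, "offset": [-0.1, 0, -3.5], "angular": [0, 0, 0]}, {"gripper": 2, "offset": [-0.1, 0, -3.5], "angular": [0, 0, 0]}, {"gripper": 2, "offset": [-0.1, 0, -3.5], "angular": [0, 0, 0]}, {"gripper": 2, "offset": [-0.1, 0, -3.5], "angular": [0, 0, 0]}, {"gripper": 2, "offset": [-0.1, 0, -3.5], "angular": [0, 0, 0]}]}}

```text
t: 3.05
ee_pos: [0.6332, 0.1424, 0.0102]
orientation: [0.614, 0.789, -0.0, -0.0]
contact_force: [0.1, 0.3, -0.7]
gripper_width: 0.0207
grip_force: 0.0
```

```bash
python3 - <<'E'
from h import *
s=arm.read_state();print(s['gripper_width'],s['grip_force'],s['ee_pos'])
a=arm.snapshot('wrist');b=arm.snapshot('scene')[150:350,100:340]
save('w2',np.hstack([cv2.resize(a,(400,300)),cv2.resize(b,(360,300))]))
E
```

```text
0.02067661590360154 0.0 [0.63319303 0.14240589 0.01018374]
```

View pics/w2.png

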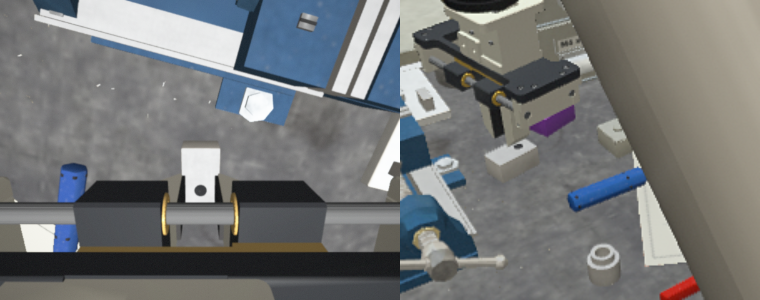

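```bash
python3 - <<'E'
from h import *
m=arm.camera_model('wrist');a=arm.snapshot('wrist');save('w3',a[200:440,120:520])
b=arm.snapshot('scene');t=arm.snapshot('top')
save('w3',np.hstack([a[200:400,220:420],cv2.resize(b[200:300,150:250],(200,200)),cv2.resize(t[145:205,170:230],(200,200))]))
def proj(m,X):
    c=np.array(m['R'])@X+np.array(m['t']);q=c[:2]/c[2];q*=1+m['k1']*(q@q);return (np.array(m['mtx'])@[q[0],q[1],1])[:2]
for n in('wrist','scene'):
  mm=arm.camera_model(n)
  for X in ([.633,.142,.01],[.6335,.142,.025]): print(n,proj(mm,np.array(X)))
E
```

```text
wrist [320.78453854 275.59543744]
wrist [321.86592791 287.15052458]
scene [174.60418033 257.70899173]
scene [173.17089205 250.23667848]
```

View pics/w3.png

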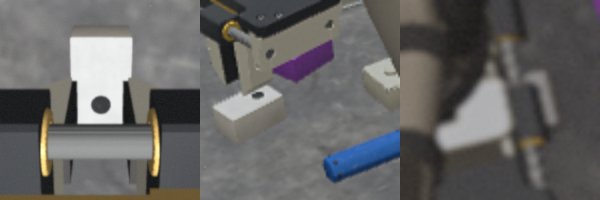

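```bash
python3 - <<'E'
from h import *
m=arm.camera_model('wrist');print(m['mtx'],-np.array(m['R']).T@m['t'])
for uv in [(290,238),(352,238),(320,305),(321,226)]: print(uv,np.round(ray(m,uv,.025),4),np.round(ray(m,uv,.0),4))
m=np.load('m1.npy',allow_pickle=True).item()
for uv in [(303,174),(333,174),(333,223),(318,209)]: print(uv,np.round(ray(m,uv,.025),4))
m=arm.camera_model('scene')
a=arm.snapshot('wrist'); save('w4',np.hstack([a[200:440,200:440],cv2.resize(arm.snapshot('scene')[205:285,150:250],(500,400))[:240]]) if 0 else cv2.resize(arm.snapshot('scene')[190:290,130:230],(600,600),interpolation=cv2.INTER_CUBIC))
E
```

```text
[[383.92696613   0.         319.59841666]
 [  0.         383.92696613 237.93063191]
 [  0.           0.           1.        ]] [0.61395311 0.21468237 0.19941255]
(290, 238) [0.6127 0.1626 0.025 ] [0.6125 0.1552 0.    ]
(352, 238) [0.6411 0.1698 0.025 ] [0.645  0.1634 0.    ]
(320, 305) [0.635  0.1325 0.025 ] [0.638  0.1207 0.    ]
(321, 226) [0.6255 0.1719 0.025 ] [0.6271 0.1658 0.    ]
(303, 174) [0.6132 0.1622 0.025 ]
(333, 174) [0.6416 0.1695 0.025 ]
(333, 223) [0.6543 0.1219 0.025 ]
(318, 209) [0.636  0.1321 0.025 ]
```

View pics/w4.png

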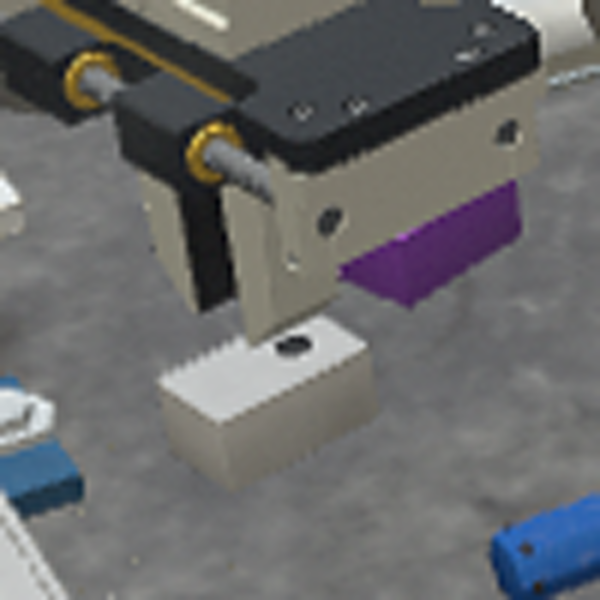

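The scene crop shows the fingertips at about (174,247), still above the block, although the reported TCP is at z = 10 mm. So the real tips look shorter than the reported TCP. A gentle touch on the block's top will measure the offset.

>>> {"method": "send_rows", "body": {"steps": [{"gripper": 2, "offset": [0, 0, -0.15], "angular": [0, 0, 0]}, {"gripper": 2, "offset": [0, 0, -0.15], "angular": [0, 0, 0]}, {"gripper": 2, "offset": [0, 0, -0.15], "angular": [0, 0, 0]}]}}

```text
t: 3.7
ee_pos: [0.6332, 0.1424, 0.0086]
orientation: [0.614, 0.789, -0.0, -0.0]
contact_force: [-0.5, -0.7, -0.2]
gripper_width: 0.0202
grip_force: 0.0
```

>>> {"method": "send_rows", "body": {"steps": [{"gripper": 2, "offset": [0, 0, -0.15], "angular": [0, 0, 0]}, {"gripper": 2, "offset": [0, 0, -0.15], "angular": [0, 0, 0]}, {"gripper": 2, "offset": [0, 0, -0.15], "angular": [0, 0, 0]}]}}

```text
t: 4.0
ee_pos: [0.6332, 0.1424, 0.0072]
orientation: [0.614, 0.789, -0.0, -0.0]
contact_force: [0.5, 0.0, 0.7]
gripper_width: 0.02
grip_force: 0.0
```

>>> {"method": "send_rows", "body": {"steps": [{"gripper": 2, "offset": [0, 0, -0.1], "angular": [0, 0, 0]}, {"gripper": 2, "offset": [0, 0, -0.1], "angular": [0, 0, 0]}]}}

```text
t: 4.2
ee_pos: [0.6332, 0.1424, 0.0061]
orientation: [0.614, 0.789, -0.0, -0.0]
contact_force: [-0.2, 0.0, -1.0]
gripper_width: 0.0201
grip_force: 0.0
```

>>> {"method": "send_rows", "body": {"steps": [{"gripper": 2, "offset": [0, 0, -0.1], "angular": [0, 0, 0]}, {"gripper": 2, "offset": [0, 0, -0.1], "angular": [0, 0, 0]}]}}

```text
t: 4.4
ee_pos: [0.6331, 0.1424, 0.0051]
orientation: [0.614, 0.789, -0.0, -0.0]
contact_force: [-0.0, 0.2, 0.0]
gripper_width: 0.0202
grip_force: 0.0
```

>>> {"method": "send_rows", "body": {"steps": [{"gripper": 2, "offset": [0, 0, -0.1], "angular": [0, 0, 0]}, {"gripper": 2, "offset": [0, 0, -0.1], "angular": [0, 0, 0]}]}}

```text
t: 4.6
ee_pos: [0.6331, 0.1424, 0.0041]
orientation: [0.614, 0.789, -0.0, -0.0]
contact_force: [-0.8, -1.0, -0.4]
gripper_width: 0.02
grip_force: 0.0
```

>>> {"method": "send_rows", "body": {"steps": [{"gripper": 2, "offset": [0, 0, -0.1], "angular": [0, 0, 0]}, {"gripper": 2, "offset": [0, 0, -0.1], "angular": [0, 0, 0]}]}}

```text
t: 4.8
ee_pos: [0.6332, 0.1424, 0.0031]
orientation: [0.614, 0.789, -0.0, -0.0]
contact_force: [-0.4, 0.2, 0.3]
gripper_width: 0.0204
grip_force: 0.0
```

>>> {"method": "send_rows", "body": {"steps": [{"gripper": 2, "offset": [0, 0, -0.1], "angular": [0, 0, 0]}, {"gripper": 2, "offset": [0, 0, -0.1], "angular": [0, 0, 0]}]}}

```text
t: 5.0
ee_pos: [0.6332, 0.1424, 0.0021]
orientation: [0.614, 0.789, -0.0, -0.0]
contact_force: [-0.4, 0.1, -0.3]
gripper_width: 0.02
grip_force: 0.0
```

```bash
python3 - <<'E'
from h import *
a=arm.snapshot('wrist'); b=arm.snapshot('scene')[190:290,130:230]
save('w5',np.hstack([cv2.resize(a[200:400,220:420],(400,400)),cv2.resize(b,(400,400),interpolation=cv2.INTER_CUBIC)]))
E
```

```text
(no output)
```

View pics/w5.png

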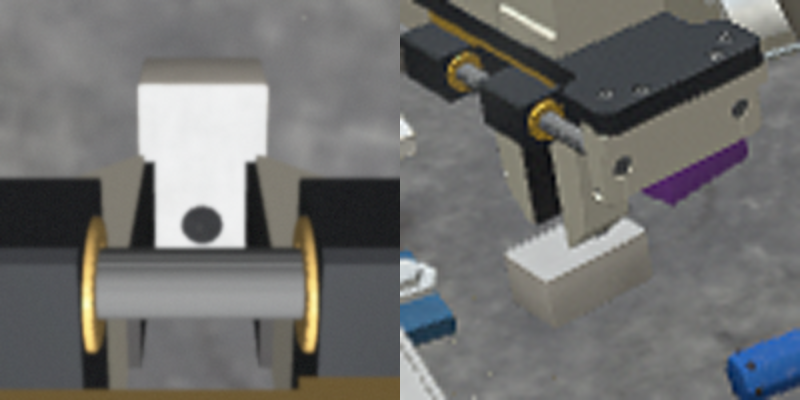

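The tips are still just above the block's top, with the near tip at scene (173,251). I'll keep lowering in millimetres.

>>> {"method": "send_rows", "body": {"steps": [{"gripper": 2, "offset": [0, 0, -0.1], "angular": [0, 0, 0]}, {"gripper": 2, "offset": [0, 0, -0.1], "angular": [0, 0, 0]}]}}

```text
t: 5.3
ee_pos: [0.6332, 0.1424, 0.0011]
orientation: [0.614, 0.789, -0.0, -0.0]
contact_force: [0.4, 0.3, -0.6]
gripper_width: 0.0201
grip_force: 0.0
```

>>> {"method": "send_rows", "body": {"steps": [{"gripper": 2, "offset": [0, 0, -0.1], "angular": [0, 0, 0]}, {"gripper": 2, "offset": [0, 0, -0.1], "angular": [0, 0, 0]}]}}

```text
t: 5.5
ee_pos: [0.6331, 0.1424, 0.0001]
orientation: [0.614, 0.789, -0.0, -0.0]
contact_force: [-0.9, -1.0, 1.0]
gripper_width: 0.0197
grip_force: 0.0
```

>>> {"method": "send_rows", "body": {"steps": [{"gripper": 2, "offset": [0, 0, -0.1], "angular": [0, 0, 0]}, {"gripper": 2, "offset": [0, 0, -0.1], "angular": [0, 0, 0]}]}}

```text
t: 5.7
ee_pos: [0.6332, 0.1424, -0.0009]
orientation: [0.614, 0.789, -0.0, -0.0]
contact_force: [-0.1, 0.3, -0.8]
gripper_width: 0.0205
grip_force: 0.0
```

>>> {"method": "send_rows", "body": {"steps": [{"gripper": 2, "offset": [0, 0, -0.1], "angular": [0, 0, 0]}, {"gripper": 2, "offset": [0, 0, -0.1], "angular": [0, 0, 0]}]}}

```text
t: 5.9
ee_pos: [0.6331, 0.1424, -0.0019]
orientation: [0.614, 0.789, -0.0, -0.0]
contact_force: [-0.9, 0.4, -0.0]
gripper_width: 0.02
grip_force: 0.0
```

>>> {"method": "send_rows", "body": {"steps": [{"gripper": 2, "offset": [0, 0, -0.1], "angular": [0, 0, 0]}, {"gripper": 2, "offset": [0, 0, -0.1], "angular": [0, 0, 0]}]}}

```text
t: 6.1
ee_pos: [0.6332, 0.1424, -0.0029]
orientation: [0.614, 0.789, -0.0, -0.0]
contact_force: [0.4, -1.1, 0.3]
gripper_width: 0.0202
grip_force: 0.0
```

>>> {"method": "send_rows", "body": {"steps": [{"gripper": 2, "offset": [0, 0, -0.1], "angular": [0, 0, 0]}, {"gripper": 2, "offset": [0, 0, -0.1], "angular": [0, 0, 0]}]}}

```text
t: 6.3
ee_pos: [0.6331, 0.1424, -0.0039]
orientation: [0.614, 0.789, -0.0, -0.0]
contact_force: [0.2, -0.0, 0.4]
gripper_width: 0.0201
grip_force: 0.0
```

>>> {"method": "send_rows", "body": {"steps": [{"gripper": 2, "offset": [0, 0, -0.1], "angular": [0, 0, 0]}, {"gripper": 2, "offset": [0, 0, -0.1], "angular": [0, 0, 0]}]}}

```text
t: 6.5
ee_pos: [0.6331, 0.1424, -0.0049]
orientation: [0.614, 0.789, -0.0, -0.0]
contact_force: [-0.3, -0.9, -1.7]
gripper_width: 0.02
grip_force: 0.0
```

>>> {"method": "send_rows", "body": {"steps": [{"gripper": 2, "offset": [0, 0, -0.1], "angular": [0, 0, 0]}, {"gripper": 2, "offset": [0, 0, -0.1], "angular": [0, 0, 0]}]}}

```text
t: 6.7
ee_pos: [0.6331, 0.1424, -0.0059]
orientation: [0.614, 0.789, -0.0, -0.0]
contact_force: [-0.4, 0.6, 0.8]
gripper_width: 0.0199
grip_force: 0.0
```

```bash
python3 - <<'E'
from h import *
print(arm.read_state()['effort'],arm.read_state()['joint_pos'])
a=arm.snapshot('wrist'); b=arm.snapshot('scene')[200:290,140:220]
save('w6',np.hstack([cv2.resize(a[200:400,220:420],(300,300)),cv2.resize(b,(500,562),interpolation=cv2.INTER_CUBIC)[130:430]]))
E
```

```text
[-6.52755334e-03 -5.91640663e+01 -2.06162810e+01  6.33742777e-02
  2.23496952e-02  3.25781957e-04] [ 1.03187558e-01  7.64640803e-01  1.37793832e+00  3.48451462e-05
  9.99169350e-01 -1.45478133e-01]
```

View pics/w6.png

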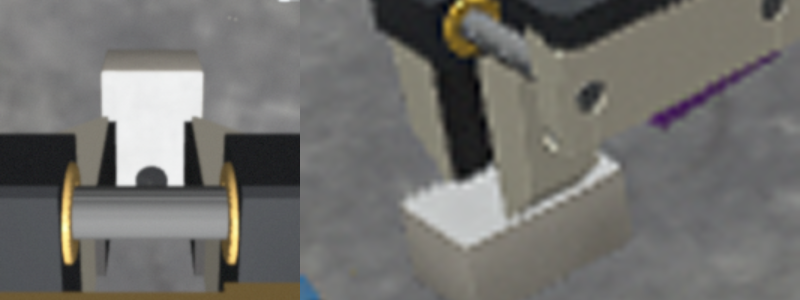

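The near tip is now almost on the block's top. I'll keep going in 1 mm steps.

>>> {"method": "send_rows", "body": {"steps": [{"gripper": 2, "offset": [0, 0, -0.1], "angular": [0, 0, 0]}, {"gripper": 2, "offset": [0, 0, -0.1], "angular": [0, 0, 0]}]}}

```text
t: 7.0
ee_pos: [0.6334, 0.1424, -0.0062]
orientation: [0.614, 0.789, 0.0, 0.0]
contact_force: [-0.8, -0.5, 4.4]
gripper_width: 0.0203
grip_force: 2.1
```

>>> {"method": "send_rows", "body": {"steps": [{"gripper": 2, "offset": [0, 0, -0.1], "angular": [0, 0, 0]}, {"gripper": 2, "offset": [0, 0, -0.1], "angular": [0, 0, 0]}]}}

```text
t: 7.2
ee_pos: [0.6334, 0.1424, -0.0062]
orientation: [0.614, 0.789, 0.0, 0.0]
contact_force: [-3.9, -0.3, 10.9]
gripper_width: 0.0199
grip_force: 5.3
```

>>> {"method": "send_rows", "body": {"steps": [{"gripper": 2, "offset": [0, 0, -0.1], "angular": [0, 0, 0]}, {"gripper": 2, "offset": [0, 0, -0.1], "angular": [0, 0, 0]}]}}

```text
t: 7.4
ee_pos: [0.6335, 0.1424, -0.0063]
orientation: [0.614, 0.789, 0.0, 0.001]
contact_force: [-5.9, -1.2, 16.7]
gripper_width: 0.02
grip_force: 8.2
```

Contact came at a reported z of -6.2 mm, and the block's top is at 25 mm. The real tips are therefore 31 mm above the reported TCP, so I'll work with reported z = tip z - 31 mm. Now I'll open, go down and grip.

>>> {"method": "send_rows", "body": {"steps": [{"gripper": 2, "offset": [0, 0, 1.5], "angular": [0, 0, 0]}, {"gripper": 5.5, "offset": [0, 0, 1.5], "angular": [0, 0, 0]}, {"gripper": 5.5, "offset": [0, 0, 1.5], "angular": [0, 0, 0]}, {"gripper": 5.5, "offset": [0, 0, 1.5], "angular": [0, 0, 0]}, {"gripper": 5.5, "offset": [0, 0, 1.5], "angular": [0, 0, 0]}, {"gripper": 5.5, "offset": [0, 0, 1.5], "angular": [0, 0, 0]}, {"gripper": 5.5, "offset": [0, 0, 0], "angular": [0, 0, 0]}, {"gripper": 5.5, "offset": [0, 0, -0.8], "angular": [0, 0, 0]}, {"gripper": 5.5, "offset": [0, 0, -0.8], "angular": [0, 0, 0]}, {"gripper": 5.5, "offset": [0, 0, -0.8], "angular": [0, 0, 0]}]}}

```text
t: 8.4
ee_pos: [0.6329, 0.1424, -0.0175]
orientation: [0.614, 0.789, -0.0, -0.0]
contact_force: [-1.1, -0.2, -0.1]
gripper_width: 0.0551
grip_force: 0.0
```

>>> {"method": "send_rows", "body": {"force": 35, "steps": [{"gripper": 5.5, "offset": [0, 0, -0.5], "angular": [0, 0, 0]}, {"gripper": 5.5, "offset": [0, 0, -0.5], "angular": [0, 0, 0]}, {"gripper": 2.4, "offset": [0, 0, -0.5], "angular": [0, 0, 0]}, {"gripper": 2.4, "offset": [0, 0, -0.5], "angular": [0, 0, 0]}, {"gripper": 2.4, "offset": [0, 0, -0.5], "angular": [0, 0, 0]}, {"gripper": 2.4, "offset": [0, 0, -0.5], "angular": [0, 0, 0]}, {"gripper": 2.4, "offset": [0, 0, -0.5], "angular": [0, 0, 0]}, {"gripper": 2.4, "offset": [0, 0, -0.5], "angular": [0, 0, 0]}]}}

```text
t: 9.2
ee_pos: [0.6334, 0.1424, -0.0216]
orientation: [0.614, 0.789, 0.0, 0.0]
contact_force: [1.4, 0.1, 1.6]
gripper_width: 0.0296
grip_force: 35.0
```

>>> {"method": "send_rows", "body": {"steps": [{"gripper": 2.4, "offset": [0, 0, 4], "angular": [0, 0, 0]}, {"gripper": 2.4, "offset": [0, 0, 9], "angular": [0, 0, 0]}, {"gripper": 2.4, "offset": [-1.7, -4.4, 10], "angular": [0, 0, -1]}, {"gripper": 2.4, "offset": [-3.4, -8.8, 10], "angular": [0, 0, -2]}, {"gripper": 2.4, "offset": [-5.1, -13.2, 10], "angular": [0, 0, -3]}, {"gripper": 2.4, "offset": [-6.8, -17.6, 10], "angular": [0, 0, -4]}, {"gripper": 2.4, "offset": [-8.5, -22.2, 10], "angular": [0, 0, -5]}, {"gripper": 2.4, "offset": [-10.2, -26.6, 10], "angular": [0, 0, -6]}, {"gripper": 2.4, "offset": [-11.9, -31, 10], "angular": [0, 0, -7]}, {"gripper": 2.4, "offset": [-13.6, -35.4, 10], "angular": [0, 0, -9]}, {"gripper": 2.4, "offset": [-15.3, -39.8, 10], "angular": [0, 0, -11]}, {"gripper": 2.4, "offset": [-17, -44.4, 10], "angular": [0, 0, -11]}]}}

```text
t: 10.4
ee_pos: [0.462, -0.3029, 0.078]
orientation: [0.687, 0.727, 0.0, -0.0]
contact_force: [1.2, 0.2, -2.0]
gripper_width: 0.0295
grip_force: 35.0
```

>>> {"method": "send_rows", "body": {"steps": [{"gripper": 2.4, "offset": [0, 0, 0], "angular": [0, 0, 0]}, {"gripper": 2.4, "offset": [0, 0, 0], "angular": [0, 0, 0]}, {"gripper": 2.4, "offset": [0, 0, -4], "angular": [0, 0, 0]}, {"gripper": 2.4, "offset": [0, 0, -7.2], "angular": [0, 0, 0]}, {"gripper": 2.4, "offset": [0, 0, -7.2], "angular": [0, 0, 0]}, {"gripper": 2.4, "offset": [0, 0, -7.2], "angular": [0, 0, 0]}, {"gripper": 2.4, "offset": [0, 0, -7.2], "angular": [0, 0, 0]}]}}

```text
t: 11.1
ee_pos: [0.4646, -0.3017, 0.008]
orientation: [0.686, 0.727, 0.0, 0.001]
contact_force: [-0.1, 0.1, -3.2]
gripper_width: 0.0297
grip_force: 35.0
```

```bash
python3 - <<'E'
from h import *
print(arm.read_state()['ee_pos'],yaw())
a=arm.snapshot('wrist')
save('w7',np.hstack([cv2.resize(a,(400,300)),cv2.resize(arm.snapshot('scene')[165:285,360:520],(400,300),interpolation=cv2.INTER_CUBIC)]))
E
```

```text
[ 0.46462376 -0.30172787  0.00796954] 3.3172578419681193
```

View pics/w7.png

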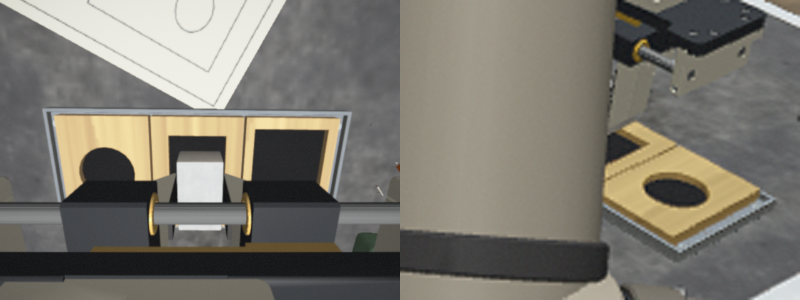

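The block hovers over the small recess: its face is at wrist columns 178–222 and the recess spans 168–228. I'll lower and release.

>>> {"method": "send_rows", "body": {"steps": [{"gripper": 2.4, "offset": [0, 0, -1.5], "angular": [0, 0, 0]}, {"gripper": 2.4, "offset": [0, 0, -2], "angular": [0, 0, 0]}, {"gripper": 2.4, "offset": [0, 0, -2], "angular": [0, 0, 0]}, {"gripper": 2.4, "offset": [0, 0, -2], "angular": [0, 0, 0]}, {"gripper": 2.4, "offset": [0, 0, -2], "angular": [0, 0, 0]}]}}

```text
t: 11.7
ee_pos: [0.4636, -0.3019, -0.0131]
orientation: [0.687, 0.727, 0.0, 0.001]
contact_force: [-0.5, -0.3, -2.3]
gripper_width: 0.0297
grip_force: 35.0
```

>>> {"method": "send_rows", "body": {"steps": [{"gripper": 5.5, "offset": [0, 0, 0], "angular": [0, 0, 0]}, {"gripper": 5.5, "offset": [0, 0, 0], "angular": [0, 0, 0]}, {"gripper": 5.5, "offset": [0, 0, 0], "angular": [0, 0, 0]}, {"gripper": 5.5, "offset": [0, 0, 0], "angular": [0, 0, 0]}, {"gripper": 5.5, "offset": [0, 0, 0], "angular": [0, 0, 0]}, {"gripper": 5.5, "offset": [0, 0, 5], "angular": [0, 0, 0]}, {"gripper": 5.5, "offset": [0, 0, 10], "angular": [0, 0, 0]}, {"gripper": 5.5, "offset": [0, 0, 12], "angular": [0, 0, 0]}, {"gripper": 5.5, "offset": [0, 0, 12], "angular": [0, 0, 0]}]}}

```text
t: 12.6
ee_pos: [0.465, -0.3031, 0.11]
orientation: [0.687, 0.727, 0.0, 0.004]
contact_force: [-0.3, 0.3, 0.9]
gripper_width: 0.055
grip_force: 0.0
```

>>> {"method": "send_rows", "body": {"steps": [{"gripper": 6.5, "offset": [14.6, 30.9, 0], "angular": [0, 0, 1.5]}, {"gripper": 6.5, "offset": [14.6, 30.9, 0], "angular": [0, 0, 1.5]}, {"gripper": 6.5, "offset": [14.6, 30.9, 0], "angular": [0, 0, 1.5]}, {"gripper": 6.5, "offset": [14.6, 30.9, 0], "angular": [0, 0, 1.5]}, {"gripper": 6.5, "offset": [14.6, 30.9, 0], "angular": [0, 0, 1.5]}, {"gripper": 6.5, "offset": [14.6, 30.9, 0], "angular": [0, 0, 1.5]}, {"gripper": 6.5, "offset": [14.6, 30.9, 0], "angular": [0, 0, 1.5]}, {"gripper": 6.5, "offset": [14.6, 30.9, 0], "angular": [0, 0, 1.5]}, {"gripper": 6.5, "offset": [14.6, 30.9, 0], "angular": [0, 0, 1.5]}, {"gripper": 6.5, "offset": [14.6, 30.9, 0], "angular": [0, 0, 1.5]}, {"gripper": 6.5, "offset": [14.6, 30.9, 0], "angular": [0, 0, 1.5]}]}}

```text
t: 13.7
ee_pos: [0.6087, 0.006, 0.1058]
orientation: [0.678, 0.735, -0.0, -0.0]
contact_force: [1.2, 0.6, 1.0]
gripper_width: 0.0648
grip_force: 0.0
```

```bash
python3 - <<'E'
from h import *
print(arm.read_state()['ee_pos'],yaw())
m=arm.camera_model('wrist');a=arm.snapshot('wrist')
save('w8',np.hstack([cv2.resize(a,(480,360)),cv2.resize(arm.snapshot('top')[205:345,412:482],(180,360),interpolation=cv2.INTER_CUBIC)]))
save('w8r',a);np.save('m8.npy',m,allow_pickle=True)
E
```

```text
[0.60866603 0.00601365 0.10583507] 4.63947388820406
```

View pics/w8.png

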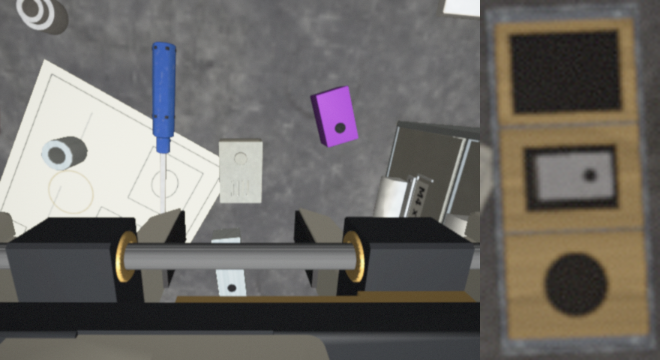

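The block lies flat in the small recess, at about (575,178) in the top crop. In the wrist view the housing is at about (241,171). I'll refine its pose and check the clearance to the drawer handle.

```bash
python3 - <<'E'
from h import *
im=cv2.cvtColor(cv2.imread('pics/w8r.png'),cv2.COLOR_BGR2RGB); m=np.load('m8.npy',allow_pickle=True).item()
P=np.array([ray(m,(x*4/3,y*4/3),.024)[:2] for x,y in [(219,140),(262,139),(261,202),(220,203)]]);print(P.mean(0),np.linalg.norm(P[1]-P[0]),np.linalg.norm(P[3]-P[0]), np.degrees(np.arctan2(*(P[1]-P[0]+P[2]-P[3])[::-1])))
for uv in [(375,212),(380,182),(398,122),(388,178)]:
    for z in (.0,.05,.09): print(uv,z,np.round(ray(m,(uv[0]*4/3,uv[1]*4/3),z)[:2],3))
mt=arm.camera_model('top')
for uv in[(280,114),(264,96),(298,96)]:
    for z in(.03,.06,.09):print('top',uv,z,np.round(ray(mt,uv,z)[:2],3))
E
```

```text
[0.60810708 0.00925653] 0.040554325842683606 0.06339069827176409 6.004988242702184
(375, 212) 0.0 [ 0.76  -0.031]
(375, 212) 0.05 [ 0.734 -0.012]
(375, 212) 0.09 [0.712 0.003]
(380, 182) 0.0 [0.758 0.004]
(380, 182) 0.05 [0.732 0.017]
(380, 182) 0.09 [0.711 0.027]
(398, 122) 0.0 [0.763 0.068]
(398, 122) 0.05 [0.736 0.07 ]
(398, 122) 0.09 [0.714 0.072]
(388, 178) 0.0 [0.766 0.009]
(388, 178) 0.05 [0.738 0.021]
(388, 178) 0.09 [0.716 0.031]
top (280, 114) 0.03 [0.749 0.   ]
top (280, 114) 0.06 [ 0.741 -0.003]
top (280, 114) 0.09 [ 0.733 -0.006]
top (264, 96) 0.03 [0.782 0.03 ]
top (264, 96) 0.06 [0.773 0.026]
top (264, 96) 0.09 [0.764 0.022]
top (298, 96) 0.03 [ 0.782 -0.032]
top (298, 96) 0.06 [ 0.773 -0.034]
top (298, 96) 0.09 [ 0.764 -0.037]
```

>>> {"method": "send_rows", "body": {"force": 12, "steps": [{"gripper": 6.5, "offset": [0, 0.2, -5], "angular": [0, 0, 0.5]}, {"gripper": 6.5, "offset": [0, 0.2, -9.5], "angular": [0, 0, 0.5]}, {"gripper": 6.5, "offset": [0, 0.2, -9.5], "angular": [0, 0, 0.5]}, {"gripper": 6.5, "offset": [0, 0.2, -9.5], "angular": [0, 0, 0.5]}, {"gripper": 6.5, "offset": [0, 0.2, -12.7], "angular": [0, 0, 0.5]}, {"gripper": 6.5, "offset": [0, 0.2, -12.7], "angular": [0, 0, 0.5]}, {"gripper": 6.5, "offset": [0, 0.2, -12.7], "angular": [0, 0, 0.5]}, {"gripper": 6.5, "offset": [0, 0.2, -12.7], "angular": [0, 0, 0.5]}]}}

```text
t: 14.6
ee_pos: [0.6109, 0.0091, -0.0182]
orientation: [0.674, 0.739, 0.001, 0.002]
contact_force: [-0.3, -0.1, -0.3]
gripper_width: 0.0649
grip_force: 0.0
```

>>> {"method": "send_rows", "body": {"steps": [{"gripper": 3.8, "offset": [0, 0, 0], "angular": [0, 0, 0]}, {"gripper": 3.8, "offset": [0, 0, 0], "angular": [0, 0, 0]}, {"gripper": 3.8, "offset": [0, 0, 0], "angular": [0, 0, 0]}, {"gripper": 3.8, "offset": [0, 0, 0], "angular": [0, 0, 0]}, {"gripper": 3.8, "offset": [0, 0, 0], "angular": [0, 0, 0]}, {"gripper": 3.8, "offset": [0, 0, 0], "angular": [0, 0, 0]}]}}

```text
t: 15.2
ee_pos: [0.6094, 0.0094, -0.0204]
orientation: [0.674, 0.739, 0.0, 0.0]
contact_force: [-0.7, 1.0, 4.4]
gripper_width: 0.0418
grip_force: 12.0
```

>>> {"method": "send_rows", "body": {"steps": [{"gripper": 3.8, "offset": [0, 0, 4], "angular": [0, 0, 0]}, {"gripper": 3.8, "offset": [0, 0, 8], "angular": [0, 0, 0]}, {"gripper": 3.8, "offset": [-1, -4.4, 9], "angular": [0, 0, -1]}, {"gripper": 3.8, "offset": [-2, -8.8, 9], "angular": [0, 0, -2]}, {"gripper": 3.8, "offset": [-3, -13.2, 9], "angular": [0, 0, -2.3]}, {"gripper": 3.8, "offset": [-4, -17.6, 9], "angular": [0, 0, -2.3]}, {"gripper": 3.8, "offset": [-5, -22, 9], "angular": [0, 0, -2.3]}, {"gripper": 3.8, "offset": [-6, -26.4, 9], "angular": [0, 0, -2.3]}, {"gripper": 3.8, "offset": [-7.2, -30.8, 9], "angular": [0, 0, -2.3]}, {"gripper": 3.8, "offset": [-7.2, -30.8, 9], "angular": [0, 0, -2.3]}, {"gripper": 3.8, "offset": [-7.2, -30.8, 9], "angular": [0, 0, -2.3]}, {"gripper": 3.8, "offset": [-7.2, -30.8, 9], "angular": [0, 0, -2.3]}]}}

```text
t: 16.4
ee_pos: [0.5372, -0.2976, 0.0689]
orientation: [0.688, 0.725, 0.0, -0.001]
contact_force: [0.4, -0.2, 0.1]
gripper_width: 0.0418
grip_force: 12.0
```

>>> {"method": "send_rows", "body": {"steps": [{"gripper": 3.8, "offset": [0, 0, -3], "angular": [0, 0, 0]}, {"gripper": 3.8, "offset": [0, 0, -5.5], "angular": [0, 0, 0]}, {"gripper": 3.8, "offset": [0, 0, -5.5], "angular": [0, 0, 0]}, {"gripper": 3.8, "offset": [0, 0, -5.5], "angular": [0, 0, 0]}, {"gripper": 3.8, "offset": [0, 0, -5.5], "angular": [0, 0, 0]}, {"gripper": 3.8, "offset": [0, 0, -5.5], "angular": [0, 0, 0]}]}}

```text
t: 17.0
ee_pos: [0.5382, -0.2988, 0.0158]
orientation: [0.688, 0.725, 0.0, 0.001]
contact_force: [0.8, 0.3, 0.7]
gripper_width: 0.0415
grip_force: 12.0
```

```bash
python3 - <<'E'
from h import *
print(arm.read_state()['ee_pos'],yaw())
save('w9',cv2.resize(arm.snapshot('wrist'),(400,300)))
E
```

```text
[ 0.5382063  -0.29883798  0.01578714] 2.9797927554604224
```

View pics/w9.png

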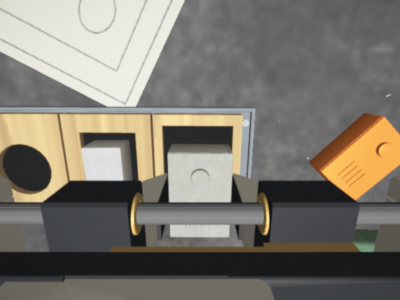

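The housing (wrist column 200) is centred over the large recess (163–235). I'll lower and release.

>>> {"method": "send_rows", "body": {"steps": [{"gripper": 3.8, "offset": [0, 0, -1.5], "angular": [0, 0, 0]}, {"gripper": 3.8, "offset": [0, 0, -2.5], "angular": [0, 0, 0]}, {"gripper": 3.8, "offset": [0, 0, -2.7], "angular": [0, 0, 0]}, {"gripper": 3.8, "offset": [0, 0, -2.7], "angular": [0, 0, 0]}, {"gripper": 3.8, "offset": [0, 0, -2.7], "angular": [0, 0, 0]}]}}

```text
t: 17.55
ee_pos: [0.5375, -0.2988, -0.0124]
orientation: [0.689, 0.725, 0.0, 0.0]
contact_force: [0.1, -0.3, -0.5]
gripper_width: 0.0419
grip_force: 12.0
```

>>> {"method": "send_rows", "body": {"steps": [{"gripper": 5.8, "offset": [0, 0, 0], "angular": [0, 0, 0]}, {"gripper": 5.8, "offset": [0, 0, 0], "angular": [0, 0, 0]}, {"gripper": 5.8, "offset": [0, 0, 0], "angular": [0, 0, 0]}, {"gripper": 5.8, "offset": [0, 0, 0], "angular": [0, 0, 0]}, {"gripper": 5.8, "offset": [0, 0, 5], "angular": [0, 0, 0]}, {"gripper": 5.8, "offset": [0, 0, 10], "angular": [0, 0, 0]}, {"gripper": 5.8, "offset": [0, 0, 12], "angular": [0, 0, 0]}, {"gripper": 5.8, "offset": [0, 0, 12], "angular": [0, 0, 0]}]}}

```text
t: 18.35
ee_pos: [0.5392, -0.3, 0.1115]
orientation: [0.689, 0.725, 0.001, 0.004]
contact_force: [-0.0, -0.7, -0.3]
gripper_width: 0.058
grip_force: 0.0
```

>>> {"method": "send_rows", "body": {"steps": [{"gripper": 5.8, "offset": [-11.4, 43.5, 0], "angular": [0, 0, 0]}, {"gripper": 5.8, "offset": [-11.4, 43.5, 0], "angular": [0, 0, 0]}, {"gripper": 5.8, "offset": [-11.4, 43.5, 0], "angular": [0, 0, 0]}, {"gripper": 5.8, "offset": [-11.4, 43.5, 0], "angular": [0, 0, 0]}, {"gripper": 5.8, "offset": [-11.4, 43.5, 0], "angular": [0, 0, 0]}, {"gripper": 5.8, "offset": [-11.4, 43.5, 0], "angular": [0, 0, 0]}, {"gripper": 5.8, "offset": [-11.4, 43.5, 0], "angular": [0, 0, 0]}, {"gripper": 5.8, "offset": [-11.4, 43.5, 0], "angular": [0, 0, 0]}, {"gripper": 5.8, "offset": [-11.4, 43.5, 0], "angular": [0, 0, 0]}, {"gripper": 5.8, "offset": [-11.4, 43.5, 0], "angular": [0, 0, 0]}, {"gripper": 5.8, "offset": [-11.4, 43.5, 0], "angular": [0, 0, 0]}, {"gripper": 5.8, "offset": [-11.4, 43.5, 0], "angular": [0, 0, 0]}]}}

```text
t: 19.55
ee_pos: [0.4231, 0.1356, 0.1066]
orientation: [0.689, 0.725, -0.001, -0.0]
contact_force: [0.4, 0.0, 0.2]
gripper_width: 0.058
grip_force: 0.0
```

>>> {"method": "send_rows", "body": {"steps": [{"gripper": 5.8, "offset": [0, 0, 0], "angular": [0, 0, 0]}, {"gripper": 5.8, "offset": [0, 0, 0], "angular": [0, 0, 0]}, {"gripper": 5.8, "offset": [0, 0, 0], "angular": [0, 0, 0]}, {"gripper": 5.8, "offset": [0, 0, 0], "angular": [0, 0, 0]}]}}

```text
t: 19.95
ee_pos: [0.4234, 0.1358, 0.1072]
orientation: [0.689, 0.725, 0.0, 0.0]
contact_force: [0.6, -0.4, 1.2]
gripper_width: 0.0582
grip_force: 0.0
```

```bash
python3 - <<'E'
from h import *
print(arm.read_state()['ee_pos'],yaw())
m=arm.camera_model('wrist');a=arm.snapshot('wrist');np.save('m10.npy',m,allow_pickle=True);save('w10r',a)
save('w10',np.hstack([cv2.resize(a,(480,360)),cv2.resize(arm.snapshot('top')[205:345,412:482],(180,360),interpolation=cv2.INTER_CUBIC)]))
E
```

```text
[0.42341539 0.13584038 0.10720273] 2.8802625611624215
```

View pics/w10.png

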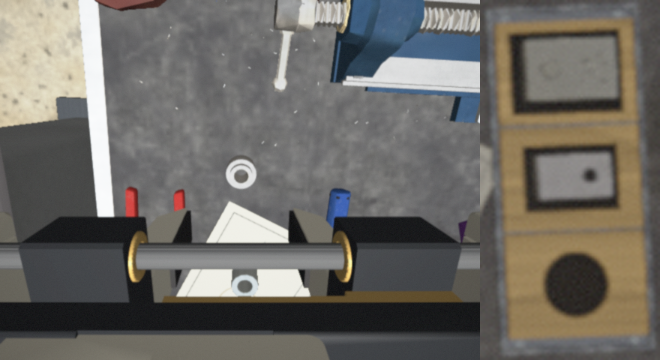

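The housing is seated. The bushing is at wrist (241,174); I'll measure its body outline.

```bash
python3 - <<'E'
from h import *
im=cv2.cvtColor(cv2.imread('pics/w10r.png'),cv2.COLOR_BGR2RGB); m=np.load('m10.npy',allow_pickle=True).item()
rect(im,m,(290,195,355,262),.019,145,name='bush'); rect(im,m,(290,195,355,262),.019,165,name='bush')
E
```

```text
bush ctr mm [423.5 135.5] size [30.  30.2] ang 2.8
bush ctr mm [423.6 135.4] size [30. 30.] ang 29.8
```

>>> {"method": "send_rows", "body": {"force": 20, "steps": [{"gripper": 5.8, "offset": [0, 0, -5], "angular": [0, 0, 0]}, {"gripper": 5.8, "offset": [0, 0, -9.5], "angular": [0, 0, 0]}, {"gripper": 5.8, "offset": [0, 0, -9.5], "angular": [0, 0, 0]}, {"gripper": 5.8, "offset": [0, 0, -9.5], "angular": [0, 0, 0]}, {"gripper": 5.8, "offset": [0, 0, -12.9], "angular": [0, 0, 0]}, {"gripper": 5.8, "offset": [0, 0, -12.9], "angular": [0, 0, 0]}, {"gripper": 5.8, "offset": [0, 0, -12.9], "angular": [0, 0, 0]}, {"gripper": 5.8, "offset": [0, 0, -12.9], "angular": [0, 0, 0]}]}}

```text
t: 20.85
ee_pos: [0.4248, 0.1367, -0.0196]
orientation: [0.689, 0.725, 0.001, 0.001]
contact_force: [0.4, -0.3, 0.1]
gripper_width: 0.0585
grip_force: 0.0
```

>>> {"method": "send_rows", "body": {"steps": [{"gripper": 2.6, "offset": [0, 0, 0], "angular": [0, 0, 0]}, {"gripper": 2.6, "offset": [0, 0, 0], "angular": [0, 0, 0]}, {"gripper": 2.6, "offset": [0, 0, 0], "angular": [0, 0, 0]}, {"gripper": 2.6, "offset": [0, 0, 0], "angular": [0, 0, 0]}, {"gripper": 2.6, "offset": [0, 0, 0], "angular": [0, 0, 0]}, {"gripper": 2.6, "offset": [0, 0, 0], "angular": [0, 0, 0]}]}}

```text
t: 21.45
ee_pos: [0.4235, 0.1364, -0.0216]
orientation: [0.689, 0.725, 0.0, 0.0]
contact_force: [-0.3, -0.3, 3.4]
gripper_width: 0.0291
grip_force: 20.0
```

>>> {"method": "send_rows", "body": {"steps": [{"gripper": 2.6, "offset": [0, 0, 4], "angular": [0, 0, 0]}, {"gripper": 2.6, "offset": [0, 0, 8], "angular": [0, 0, 0]}, {"gripper": 2.6, "offset": [-0.3, -4.4, 9], "angular": [0, 0, 0]}, {"gripper": 2.6, "offset": [-0.7, -8.8, 9], "angular": [0, 0, 0]}, {"gripper": 2.6, "offset": [-1, -13.2, 9], "angular": [0, 0, 0]}, {"gripper": 2.6, "offset": [-1.4, -17.6, 9], "angular": [0, 0, 0]}, {"gripper": 2.6, "offset": [-1.7, -22, 9], "angular": [0, 0, 0]}, {"gripper": 2.6, "offset": [-2, -26.4, 9], "angular": [0, 0, 0]}, {"gripper": 2.6, "offset": [-2.4, -30.8, 9], "angular": [0, 0, 0]}, {"gripper": 2.6, "offset": [-2.7, -35.2, 9], "angular": [0, 0, 0]}, {"gripper": 2.6, "offset": [-3, -39.6, 9], "angular": [0, 0, 0]}, {"gripper": 2.6, "offset": [-3.4, -44.1, 9], "angular": [0, 0, 0]}]}}

```text
t: 22.65
ee_pos: [0.3886, -0.3062, 0.0679]
orientation: [0.689, 0.725, 0.0, -0.0]
contact_force: [0.8, -0.7, -0.7]
gripper_width: 0.0287
grip_force: 20.0
```

>>> {"method": "send_rows", "body": {"steps": [{"gripper": 2.6, "offset": [0, 0, 0], "angular": [0, 0, 0]}, {"gripper": 2.6, "offset": [0, 0, 0], "angular": [0, 0, 0]}, {"gripper": 2.6, "offset": [0, 0, -3], "angular": [0, 0, 0]}, {"gripper": 2.6, "offset": [0, 0, -5.5], "angular": [0, 0, 0]}, {"gripper": 2.6, "offset": [0, 0, -5.5], "angular": [0, 0, 0]}, {"gripper": 2.6, "offset": [0, 0, -5.5], "angular": [0, 0, 0]}, {"gripper": 2.6, "offset": [0, 0, -5.5], "angular": [0, 0, 0]}, {"gripper": 2.6, "offset": [0, 0, -5.5], "angular": [0, 0, 0]}]}}

```text
t: 23.45
ee_pos: [0.39, -0.3049, 0.0145]
orientation: [0.688, 0.725, -0.0, 0.001]
contact_force: [0.9, -0.8, -0.6]
gripper_width: 0.0288
grip_force: 20.0
```

```bash
python3 - <<'E'
from h import *
print(arm.read_state()['ee_pos'],yaw())
save('w11',cv2.resize(arm.snapshot('wrist'),(400,300)))
E
```

```text
[ 0.3899769  -0.30488822  0.01449428] 2.9827090482466287
```

View pics/w11.png

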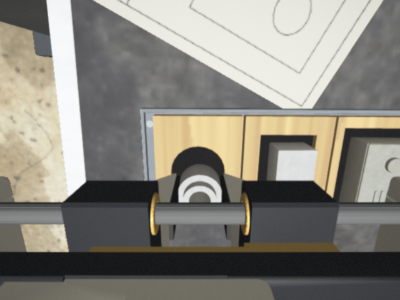

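The bushing (wrist column 199) is centred on the round recess (172–224). I'll lower and release.

>>> {"method": "send_rows", "body": {"steps": [{"gripper": 2.6, "offset": [0, 0, -1.5], "angular": [0, 0, 0]}, {"gripper": 2.6, "offset": [0, 0, -2.5], "angular": [0, 0, 0]}, {"gripper": 2.6, "offset": [0, 0, -2.7], "angular": [0, 0, 0]}, {"gripper": 2.6, "offset": [0, 0, -2.7], "angular": [0, 0, 0]}, {"gripper": 2.6, "offset": [0, 0, -2.7], "angular": [0, 0, 0]}, {"gripper": 2.6, "offset": [0, 0, -2.7], "angular": [0, 0, 0]}]}}

```text
t: 24.1
ee_pos: [0.3895, -0.3049, -0.0133]
orientation: [0.689, 0.725, -0.0, 0.0]
contact_force: [-0.2, -0.6, -0.8]
gripper_width: 0.0288
grip_force: 20.0
```

>>> {"method": "send_rows", "body": {"steps": [{"gripper": 4.6, "offset": [0, 0, 0], "angular": [0, 0, 0]}, {"gripper": 4.6, "offset": [0, 0, 0], "angular": [0, 0, 0]}, {"gripper": 4.6, "offset": [0, 0, 0], "angular": [0, 0, 0]}, {"gripper": 4.6, "offset": [0, 0, 0], "angular": [0, 0, 0]}, {"gripper": 4.6, "offset": [0, 0, 3], "angular": [0, 0, 0]}, {"gripper": 4.6, "offset": [0, 0, 8], "angular": [0, 0, 0]}, {"gripper": 4.6, "offset": [0, 0, 12], "angular": [0, 0, 0]}, {"gripper": 4.6, "offset": [0, 5, 14], "angular": [0, 0, 0]}, {"gripper": 4.6, "offset": [0, 10, 14], "angular": [0, 0, 0]}, {"gripper": 4.6, "offset": [0, 15, 14], "angular": [0, 0, 0]}, {"gripper": 4.6, "offset": [0, 20, 14], "angular": [0, 0, 0]}, {"gripper": 4.6, "offset": [0, 20, 14], "angular": [0, 0, 0]}]}}

```text
t: 25.3
ee_pos: [0.388, -0.0998, 0.1263]
orientation: [0.687, 0.727, 0.0, -0.001]
contact_force: [0.3, -0.5, -1.2]
gripper_width: 0.0457
grip_force: 0.0
```

>>> {"method": "send_rows", "body": {"steps": [{"gripper": 4.6, "offset": [0, 30, 5], "angular": [0, 0, 0]}, {"gripper": 4.6, "offset": [0, 30, 5], "angular": [0, 0, 0]}, {"gripper": 4.6, "offset": [0, 30, 5], "angular": [0, 0, 0]}, {"gripper": 4.6, "offset": [0, 30, 5], "angular": [0, 0, 0]}, {"gripper": 4.6, "offset": [0, 30, 5], "angular": [0, 0, 0]}, {"gripper": 4.6, "offset": [0, 30, 5], "angular": [0, 0, 0]}, {"gripper": 4.6, "offset": [0, 30, 5], "angular": [0, 0, 0]}, {"gripper": 4.6, "offset": [0, 30, 5], "angular": [0, 0, 0]}, {"gripper": 4.6, "offset": [0, 30, 5], "angular": [0, 0, 0]}, {"gripper": 4.6, "offset": [0, 30, 5], "angular": [0, 0, 0]}]}}

```text
t: 26.3
ee_pos: [0.3894, 0.1939, 0.1759]
orientation: [0.69, 0.724, -0.0, -0.0]
contact_force: [-0.6, 0.2, -0.8]
gripper_width: 0.0455
grip_force: 0.0
```

```bash
python3 - <<'E'
from h import *
print(arm.read_state()['ee_pos'])
t=arm.snapshot('top');s=arm.snapshot('scene')
save('fin',np.hstack([cv2.resize(t[205:345,412:482],(280,560),interpolation=cv2.INTER_CUBIC),np.vstack([cv2.resize(s[185:275,370:520],(480,288)),cv2.resize(t[160:310,240:480],(480,272))])]))
E
```

```text
[0.3893628  0.19392584 0.17593186]
```

View pics/fin.png

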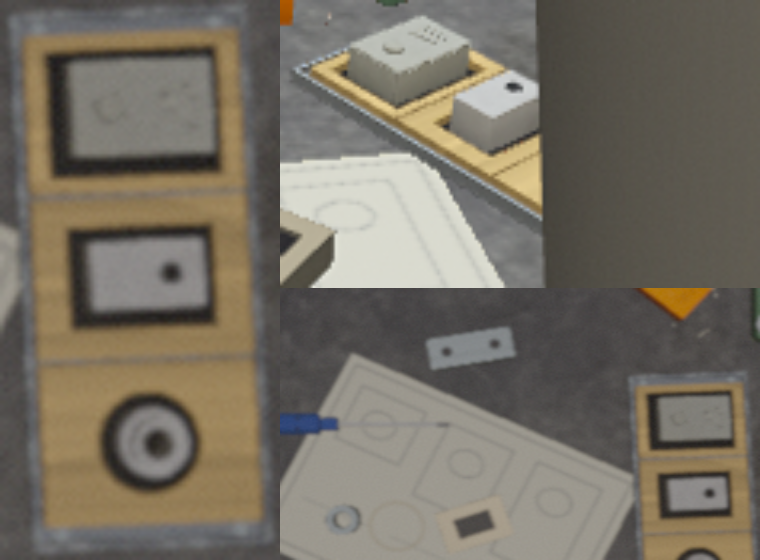

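All three parts sit inside their recesses: the housing at (140,110), the block at (147,278) and the bushing upright at (150,442) in the top crop. The look-alikes are where they were, so I'll hand in.

```bash
python3 -c "
from cell import arm
print(arm.finish_job())"
```

```text
the job is handed in; nothing more can be done
None
```

The kit is made up and handed in at about 26 s: bushing, short block and closed housing each sit in their own recess and are released, and the look-alikes were left where they stood; the judge's verdict was not shown.

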